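# Prove the key rail with the spring gauge before and after hanging the key blocks

## Task

The key rail by the front door has just been refitted. Prove that it is firm: pull the grip of the spring gauge bolted to its end out until the pointer stands between the two white ribs, never past the outer one, hold it there for two seconds and let it go fully back in; then hang every wooden key block on the bench on the rail, each with both its holes over one pair of pins and its plate down flat on the rail. With all of them hanging, prove the rail once more with the gauge in the same way, and leave the other things on the bench alone.

Things in the scene. Friction and masses are not known exactly. Their poses are not given: they have to be found in the camera images.
- rail: Fixed low chromed key rail, 560 mm along its own y; origin on the bench under the row of pins; own x points away from the robot. Bar 38 mm deep (own x -19 to +19), underside 58, top 88 mm above the bench; a second bar below it (21 to 37 mm) in the same plane. Four pairs of upright pins stand on it at own y -220, -110, 0, +110 mm. Spring gauge on its left end, own y +275 mm.
- gauge (a joint): Travel of the gauge's slide, m: 0 = fully in, grows when pulled towards the robot along the rail's own -x. Spring 4 N at 0, 14 N at 0.05; returns by itself; stop at 0.08. Its pointer is clear between the two ribs from 0.042 to 0.058 (middle 0.050); beyond 0.066 it is past the outer rib.
- gauge_grip (a point): On the gauge's black upright grip plate, 16 mm below its top edge (117 mm above the bench): where to pinch. Plate 14 mm thick along the pull, 44 mm wide, down to 37 mm above the bench. A slide bar (top 58 mm above the bench) runs from its foot into a grey housing 80 mm high, its front 43 mm behind this point with the slide in.
- gauge_ribs (a point): Midway between the gauge's two white ribs, which stand 24 mm apart along the pull on the +y wall of the tray under the grip and end 57 mm above the bench; the slide's thin black pointer, in line with the grip plate's middle, moves past them.
- block0: Wooden key block, 0.21 to 0.42 kg, or None if absent. Origin at its underside, below the grip tab; z up. Body 46 (own x) by 84 (own y) mm, 75 high; dark steel foot 12 mm high from own x -47 to +23; brass hooks on the front (-x). On top, centred, an upright grip tab 14 mm thick (own x), 44 wide (own y), up to 112 mm high. A hanging plate at the back, see its holes.
- block0_holes (a point): Midway between the two holes of block0, at the underside of its hanging plate: own (44, 0, 69) mm. The plate is 6 mm thick, 84 mm wide, flush with the body's top, and juts out at the back to own x +65 mm; holes 14 mm square at own x +44, y -28 and +28 mm.
- block1: Wooden key block, 0.21 to 0.42 kg, or None if absent. Origin at its underside, below the grip tab; z up. Body 46 (own x) by 84 (own y) mm, 75 high; dark steel foot 12 mm high from own x -47 to +23; brass hooks on the front (-x). On top, centred, an upright grip tab 14 mm thick (own x), 44 wide (own y), up to 112 mm high. A hanging plate at the back, see its holes.
- block1_holes (a point): Midway between the two holes of block1, at the underside of its hanging plate: own (44, 0, 69) mm. The plate is 6 mm thick, 84 mm wide, flush with the body's top, and juts out at the back to own x +65 mm; holes 14 mm square at own x +44, y -28 and +28 mm.
- block2: Wooden key block, 0.21 to 0.42 kg, or None if absent. Origin at its underside, below the grip tab; z up. Body 46 (own x) by 84 (own y) mm, 75 high; dark steel foot 12 mm high from own x -47 to +23; brass hooks on the front (-x). On top, centred, an upright grip tab 14 mm thick (own x), 44 wide (own y), up to 112 mm high. A hanging plate at the back, see its holes.
- block2_holes (a point): Midway between the two holes of block2, at the underside of its hanging plate: own (44, 0, 69) mm. The plate is 6 mm thick, 84 mm wide, flush with the body's top, and juts out at the back to own x +65 mm; holes 14 mm square at own x +44, y -28 and +28 mm.
- block3: Wooden key block, 0.21 to 0.42 kg, or None if absent. Origin at its underside, below the grip tab; z up. Body 46 (own x) by 84 (own y) mm, 75 high; dark steel foot 12 mm high from own x -47 to +23; brass hooks on the front (-x). On top, centred, an upright grip tab 14 mm thick (own x), 44 wide (own y), up to 112 mm high. A hanging plate at the back, see its holes.
- block3_holes (a point): Midway between the two holes of block3, at the underside of its hanging plate: own (44, 0, 69) mm. The plate is 6 mm thick, 84 mm wide, flush with the body's top, and juts out at the back to own x +65 mm; holes 14 mm square at own x +44, y -28 and +28 mm.
- pair0 (a point): Midway between the pins of pair 0 (0 = rightmost, 3 = next to the gauge), at their feet on the rail top, 88 mm above the bench. Pins 56 mm apart along the rail's y, 9 mm thick, round-ended, 22 mm tall. A hung block has its back to the rail's robot side, plate flat on the rail, underside 19 mm above the bench.
- pair1 (a point): Midway between the pins of pair 1 (0 = rightmost, 3 = next to the gauge), at their feet on the rail top, 88 mm above the bench. Pins 56 mm apart along the rail's y, 9 mm thick, round-ended, 22 mm tall. A hung block has its back to the rail's robot side, plate flat on the rail, underside 19 mm above the bench.
- pair2 (a point): Midway between the pins of pair 2 (0 = rightmost, 3 = next to the gauge), at their feet on the rail top, 88 mm above the bench. Pins 56 mm apart along the rail's y, 9 mm thick, round-ended, 22 mm tall. A hung block has its back to the rail's robot side, plate flat on the rail, underside 19 mm above the bench.
- pair3 (a point): Midway between the pins of pair 3 (0 = rightmost, 3 = next to the gauge), at their feet on the rail top, 88 mm above the bench. Pins 56 mm apart along the rail's y, 9 mm thick, round-ended, 22 mm tall. A hung block has its back to the rail's robot side, plate flat on the rail, underside 19 mm above the bench.
- jar: Glass jar with steel screw lid, 76 mm across, 120 mm tall; origin at the underside. Not part of the job.
- clip: Orange reflector clip, 35 by 75 by 13 mm, lying flat; origin at the underside. Not part of the job.
- shoehorn: Steel shoehorn lying flat, about 195 mm long along its y, 6 mm high; origin at the underside. Not part of the job.
- tin: Polish tin, 66 mm across, 26 mm high; origin at the underside. Not part of the job.
Not all that is in view belongs to the job. What is shaped like the block0 but green is not meant.

How it is judged:
By the outcome, as a careful person would: the job done as asked, in the order asked, and still so for the second after the job is handed in, with the robot touching nothing.
Of block0, block1, block2, block3 only 3 to 4 are there at a start; the rules pass over those that are not, and their reading is None.
At some moment in a run one of block0, block1, block2, block3 may be knocked a few centimetres aside while the robot is not near it.
It also fails if it takes over 208 s, if anything falls off the work surface, if the arm or the gripper's body presses on something with over 40 N, if the wrist force passes 120 N, or if a joint passes its speed limit or range.

## Robot

A 7-joint arm with a two-finger parallel gripper is mounted at the origin on the work surface. World frame = base frame: x ahead of the robot, y to its left, z up, the work surface at z = 0. Lengths are in m, angles in rad, forces in N, time in s.
With the tool pointing down it reaches from about 0.35 to 0.9 m from the base axis. Payload 19.9 kg.
Tool frame: the origin (TCP) lies at the very end of the fingers, on their centre line; the grasp point (between the pads) lies pinch_z behind it (pinch_z is the distance from the TCP to the grasp point, in m); z points along the fingers, y is the line along which they close (so a half turn about z gives the same grasp; the last joint's range is limited). The gripper opens to 85 mm and grips with 20 to 120 N. Pads are 22 mm wide; open, the fingers measure 114 mm over their backs; the gripper's body (76 mm by 85 mm) begins 54 mm behind the grasp point. The pads swing forward as they close: fully open they stand 13 mm farther back than shut.
Start: joints at [1.065, 0.417, -0.01, 1.614, 0.005, 1.111, -0.053], TCP at [0.28, -0.559, 0.231] pointing down, gripper open.
Joint ranges: [-2.81, 2.81], [-0.39, 2.02], [-1.27, 1.25], [0.06, 2.57], [-1.19, 4.33], [0.19, 2], [-2.82, 2.82]. Speed limits (rad/s): [1.89, 1.89, 2.39, 2.39, 3.01, 3.01, 3.01].

## Interface

Orientations are given as [roll, pitch, yaw] about the fixed x, y, z axes, in that order (R = Rz(yaw) Ry(pitch) Rx(roll)).
In Python, from station import move_to, movel, movej, grip, hold, inverse_kinematics, capture, IKError, job_done, read_t, read_joint_pos, read_qd, read_tau, read_position, read_orientation, read_contact_force, read_wrist_torque, read_gripper_width, read_grasp_force, pinch_z gives the robot as it stands. Calls block until the motion is done:
- move_to(position, orientation): joint-space move of the TCP to a pose.
- movel(position, velocity=0.15, rot=None): straight line of the TCP; rot=None keeps the orientation; velocity is the mean speed in m/s.
- movej(angles): joint-space move.
- grip(opening): finger opening in m; the grip force is fixed at half the most; returns when the fingers have stopped.
- hold(seconds).
- inverse_kinematics(position, orientation): joint angles nearest the present ones, or None.
- capture(name): name is "side" or "top" or "wrist"; returns a dict with "color" (384x512x3 uint8, blue, green, red), "camera_matrix" (3x3 intrinsics, pixels), "origin" and "orientation" of the camera in the world. Camera axes: x right, y down, z forward; pixel columns grow to the right and rows downward; lengths in m; the calibration is good to about 2 mm. The wrist camera is an equidistant fisheye: a pixel r from the principal point sees the ray r / f radians off the axis. A picture is of the moment at which its call begins. There is no depth.
A pose or a line that the arm cannot do raises IKError and nothing moves.
- job_done(): hands the job in; it is judged then, once.
Readings, each from a call of its own:
- read_t(): time.
- read_joint_pos(): joint angles.
- read_qd(): joint speeds.
- read_tau(): joint torques, N m.
- read_position(): TCP position.
- read_orientation(): TCP orientation.
- read_contact_force(): force on the tool from outside, world axes, zero at the start.
- read_wrist_torque(): the same for the moment, N m.
- read_gripper_width(): finger opening in m.
- read_grasp_force(): force on a finger pad.
Only numpy, scipy, OpenCV 4.12 (cv2) and the standard library are available. Lean on these libraries where they do the work, as an engineer would, in place of code of your own. Each camera call takes 0.05 s, during which the arm holds its last target. There are 200 camera calls.

## Working session

There is one attempt and no reset: what is moved stays moved. The work goes in short steps, each a Python script; the robot and the scene stay as the last script left them, time stands still between calls to the robot, and variables do not carry over. Pictures are saved under pics/ and viewed, at most 14 in all, crops included, and the job is handed in when it is done.

```bash
ls; mkdir -p pics; python3 - <<'E'
from station import *
import cv2
for n in ("top","side","wrist"):
    c=capture(n); cv2.imwrite(f"pics/{n}0.png",c["color"]); print(n,c["camera_matrix"],c["origin"],c["orientation"])
t=cv2.imread("pics/top0.png"); s=cv2.imread("pics/side0.png")
cv2.imwrite("pics/top0b.png",cv2.resize(t,(800,600),interpolation=cv2.INTER_CUBIC))
cv2.imwrite("pics/side0b.png",cv2.resize(s,(800,600),interpolation=cv2.INTER_CUBIC))
print(read_t(),pinch_z,read_position(),read_orientation(),read_gripper_width())
E
```

```text
pics
top [[442.31467814   0.         258.56031544]
 [  0.         442.31467814 192.82112495]
 [  0.           0.           1.        ]] [0.46109629 0.02872199 1.21871407] [-3.08526710e+00  8.71881695e-04 -1.56292051e+00]
side [[363.67760502   0.         255.0545469 ]
 [  0.         363.67760502 187.70570982]
 [  0.           0.           1.        ]] [-2.82304574e-05  5.33701887e-01  6.85411236e-01] [-2.26374378 -0.00894923 -2.31944322]
wrist [[297.31863964   0.         256.88419512]
 [  0.         297.31863964 190.25787055]
 [  0.           0.           1.        ]] [ 0.35148506 -0.52287787  0.37314217] [ 2.82279843e+00  1.94991343e-03 -1.10716886e+00]
0.15 0.0187 [ 0.27944662 -0.55872632  0.23081378] [-3.14062259e+00  7.26718025e-05  4.63770038e-01] 0.08550791634717024
```

View pics/top0b.png

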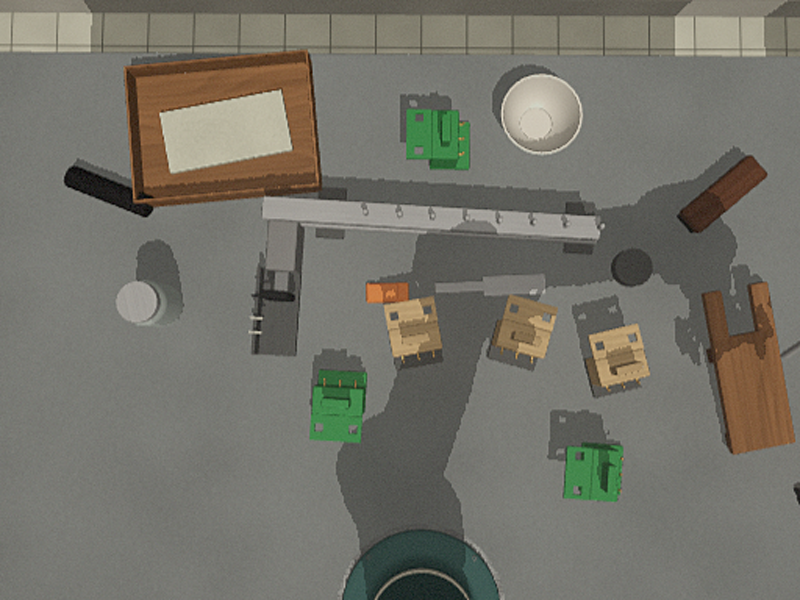

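View pics/side0b.png

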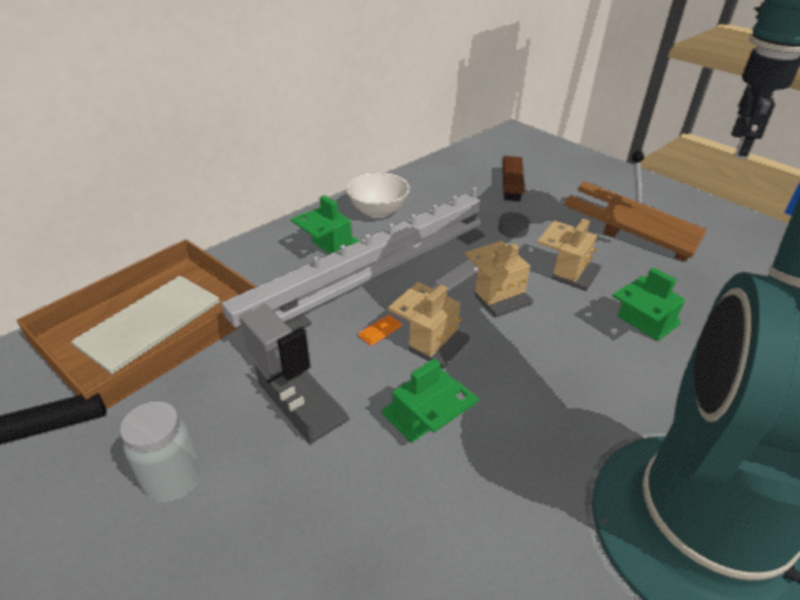

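Candidates in the enlarged top view are wooden blocks at (412,328), (525,328) and (618,357). There are green look-alikes at (338,405), (440,135) and (595,472), which are not meant. That gives three wooden blocks. The rail runs from (263,207) to (600,228), and the gauge grip is at about (275,295).

Next I'll write the helpers and take close wrist views.

```bash
cat > h.py <<'E'
from station import *
import numpy as np, cv2, pickle
from scipy.spatial.transform import Rotation as Ro
from scipy.optimize import least_squares
def snap(cam,name):
    c=capture(cam); c["cam"]=cam; pickle.dump(c,open(f"pics/{name}.pkl","wb")); cv2.imwrite(f"pics/{name}.png",c["color"]); return c
def load(name): return pickle.load(open(f"pics/{name}.pkl","rb"))
def proj(c,P):
    p=Ro.from_euler("xyz",c["orientation"]).inv().apply(np.atleast_2d(P)-c["origin"]); K=c["camera_matrix"]
    if c["cam"]=="wrist":
        r=np.hypot(p[:,0],p[:,1]); th=np.arctan2(r,p[:,2]); uv=p[:,:2]*(th/np.maximum(r,1e-9))[:,None]
    else: uv=p[:,:2]/p[:,2:]
    return uv*[K[0,0],K[1,1]]+K[:2,2]
def ray(c,uv):
    K=c["camera_matrix"]; a=(np.atleast_2d(uv)-K[:2,2])/[K[0,0],K[1,1]]
    if c["cam"]=="wrist":
        t=np.linalg.norm(a,axis=1)[:,None]; d=np.hstack([a/np.maximum(t,1e-9)*np.sin(t),np.cos(t)])
    else: d=np.hstack([a,np.ones((len(a),1))])
    return Ro.from_euler("xyz",c["orientation"]).apply(d)
def onz(c,uv,z):
    d=ray(c,uv); return c["origin"]+d*((z-c["origin"][2])/d[:,2])[:,None]
def fit(obs,x0,freez=True):
    """obs: list of (view, model pts Nx3, pixels Nx2); solves x,y,z,yaw"""
    def f(x):
        r=Ro.from_euler("z",x[3]); 
        return np.concatenate([((proj(c,r.apply(np.array(M,float))+[x[0],x[1],x[2] if freez else x0[2]])-np.array(p))).ravel() for c,M,p in obs])
    s=least_squares(f,x0,loss="soft_l1"); return s.x,s.fun.reshape(-1,2)
E
python3 - <<'E'
from h import *
for n in("top","side"): snap(n,n+"1")
c=load("top1"); k=.64
for n,uv,z in [("railR",(600,228),.088),("railL",(263,207),.088),("grip",(275,295),.13),("b0",(412,325),.112),("b1",(523,328),.112),("b2",(624,355),.112)]:
    print(n,onz(c,np.array(uv)*k,z)[0].round(3))
P=[.5,.1,.27]
for yaw in(1.5,-1.6):
    for p in ([.6,.25,.25],[.6,.05,.25],[.6,-.2,.25],[.45,-.3,.25],[.45,0,.25],[.6,-.2,.12]):
        q=inverse_kinematics(p,[np.pi,0,yaw]); print(yaw,p,None if q is None else np.round(q,2))
E
```

```text
railR [ 0.648 -0.292  0.088]
railL [0.679 0.264 0.088]
grip [0.531 0.234 0.13 ]
b0 [0.486 0.017 0.112]
b1 [ 0.482 -0.161  0.112]
b2 [ 0.44  -0.322  0.112]
1.5 [0.6, 0.25, 0.25] [ 0.18  0.62 -0.94  1.5   0.51  1.28 -0.89]
1.5 [0.6, 0.05, 0.25] [ 0.36  0.43 -0.65  1.64  0.28  1.17 -0.43]
1.5 [0.6, -0.2, 0.25] [ 0.55  0.44 -0.38  1.56  0.17  1.17  0.07]
1.5 [0.45, -0.3, 0.25] [ 0.81  0.27 -0.33  1.79  0.1   1.1   0.38]
1.5 [0.45, 0, 0.25] [ 0.51  0.11 -0.61  1.99  0.07  1.06 -0.21]
1.5 [0.6, -0.2, 0.12] [ 0.54  0.58 -0.36  1.68  0.24  0.93  0.01]
-1.6 [0.6, 0.25, 0.25] [ 0.25  0.68 -1.09  1.5   0.61  1.33  2.23]
-1.6 [0.6, 0.05, 0.25] [ 0.63  0.58 -1.08  1.63  0.54  1.26  2.55]
-1.6 [0.6, -0.2, 0.25] [-0.44  0.64  1.08  1.6  -0.59  1.26 -2.43]
-1.6 [0.45, -0.3, 0.25] [ 0.37  0.25  0.19  1.81 -0.05  1.09 -2.59]
-1.6 [0.45, 0, 0.25] None
-1.6 [0.6, -0.2, 0.12] [ 0.12  0.56  0.21  1.69 -0.14  0.91 -2.79]
```

```bash
python3 - <<'E'
from h import *
V={"w1":[.46,-.32,.25],"w2":[.47,-.16,.25],"w3":[.60,-.16,.25],"w4":[.60,.03,.25],"w5":[.47,.0,.25],"w6":[.56,.2,.25]}
for n,p in V.items():
    move_to(p,[np.pi,0,1.5]); hold(.3); snap("wrist",n)
print(read_t(),read_position())
I=[load(n)["color"] for n in("w1","w2","w3","w4","w5","w6")]
for k,(a,b) in enumerate([(0,1),(2,3),(4,5)]):
    t=np.vstack([I[a],I[b]]); cv2.imwrite(f"pics/t{k}.png",cv2.resize(t,(400,600),interpolation=cv2.INTER_AREA))
t=np.hstack([cv2.imread(f"pics/t{k}.png") for k in (0,1)]); cv2.imwrite("pics/tile.png",t)
E
```

```text
7.025 [0.56009987 0.1993474  0.25018953]
```

View pics/tile.png

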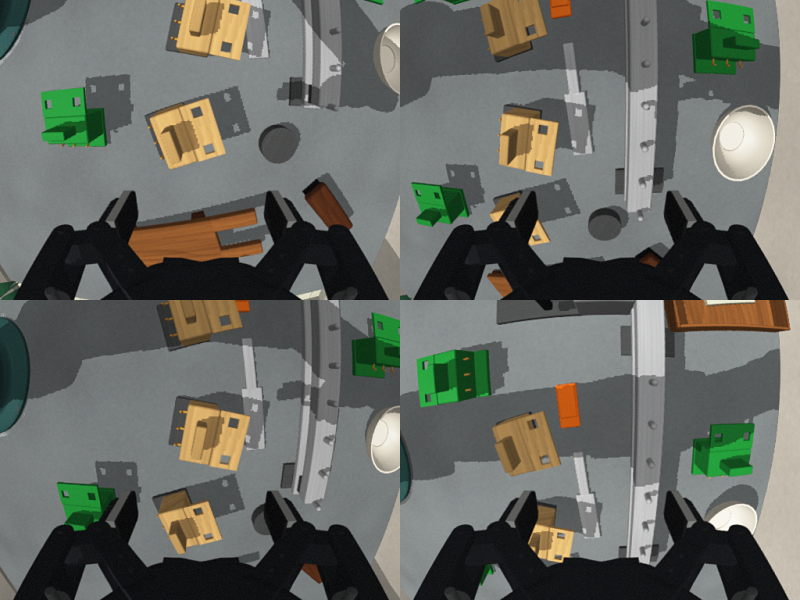

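The wrist views show the wooden blocks clear of each other and the green ones separate. The rail runs vertically at about column 640 of the right-hand tiles, with its pins visible. I'll enlarge the rail now.

```bash
python3 - <<'E'
from h import *
# rotated (rot90 cw) crops of rail: rows 0..280, cols 275..350 
def cr(n,c0,c1,r0,r1,s): 
    x=load(n)["color"][r0:r1,c0:c1]; x=cv2.resize(x,None,fx=s,fy=s,interpolation=cv2.INTER_CUBIC); return cv2.rotate(x,cv2.ROTATE_90_COUNTERCLOCKWISE)
a=cr("w3",285,345,10,276,3); b=cr("w4",285,345,60,326,3)
a=a[:, :798]; b=b[:, :798]
I=[cv2.resize(load(n)["color"],(320,240),interpolation=cv2.INTER_AREA) for n in("w5","w6")]
bot=np.zeros((240,798,3),np.uint8); bot[:,:320]=I[0]; bot[:,400:720]=I[1]
cv2.imwrite("pics/rail.png",np.vstack([a,b,bot]))
E
```

```text
(no output)
```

View pics/rail.png

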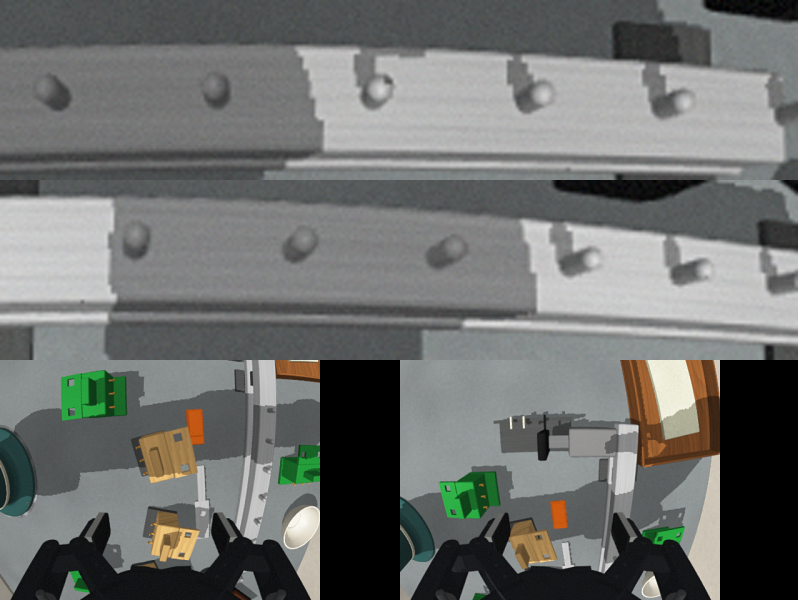

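The top crop (w3) shows five pins with domes at (47,86), (216,85), (380,88), (542,93) and (685,100). The lower crop (w4) shows domes at (137,232), (304,236), (456,244), (590,256) and (705,267). The gauge with its black grip and two white ribs is in the bottom-right tile.

Next I'll fit the rail and make crops of the gauge and blocks.

```bash
cat >> h.py <<'E'
PIN=[-248,-192,-138,-82,-28,28,82,138]
E
python3 - <<'E'
from h import *
def px(cr,r0): return [(285+(180-r)/3-.33, r0+c/3-.33) for c,r in cr]
a=px([(685,100),(542,93),(380,88),(216,85),(47,86)],10)
b=px([(705,87),(590,76),(456,64),(304,56),(137,52)],60)
af=px([(668,109),(528,103),(372,100),(216,96),(60,99)],10)
bf=px([(685,97),(572,87),(440,80),(295,73),(135,70)],60)
w3,w4=load("w3"),load("w4")
M=lambda i,z:[(0,y*1e-3,z) for y in PIN[i:i+5]]
for i in range(0,2):
  for j in range(0,4):
    obs=[(w3,M(i,.106),a),(w4,M(j,.106),b)]
    x,r=fit(obs,[.66,-.012,0,-.06],False); x2,r2=fit(obs,[.66,-.012,0,-.06])
    print(i,j,x.round(4),np.abs(r).mean().round(2),x2.round(4),np.abs(r2).mean().round(2))
    if np.abs(r).mean()<2: print(r.round(1).tolist())
    obs=[(w3,M(i,.088),af),(w4,M(j,.088),bf)]; x2,r2=fit(obs,[.66,-.012,0,-.06]);print('foot',x2.round(4),np.abs(r2).mean().round(2)) if np.abs(r2).mean()<2 else 0
def crop(n,c0,r0,w,h,s): return cv2.resize(load(n)["color"][r0:r0+h,c0:c0+w],None,fx=s,fy=s,interpolation=cv2.INTER_CUBIC)
A=crop("w2",215,115,130,100,3); 
B=crop("w5",195,90,130,100,3)
C=crop("w1",185,115,130,100,3)
D=crop("w6",150,70,130,100,3)
cv2.imwrite("pics/crop.png",np.vstack([np.hstack([A,B]),np.hstack([C,D])]))
E
```

```text
0 0 [ 0.6701  0.0155  0.     -0.0599] 22.64 [ 0.7056  0.0198 -0.1665 -0.0791] 14.66
0 1 [ 0.6699  0.0159 -0.0019 -0.0636] 12.01 [ 0.6841  0.0271 -0.0619 -0.0774] 8.77
0 2 [ 0.6684  0.0141  0.     -0.0592] 0.49 [ 6.683e-01  1.430e-02  6.000e-04 -5.910e-02] 0.48
[[-0.3, -0.0], [0.2, -1.0], [0.6, 0.7], [0.4, -1.6], [0.2, 0.8], [-0.5, 0.1], [-0.2, -0.3], [-0.6, 0.4], [-0.2, -0.8], [0.1, 0.9]]
foot [ 0.6661  0.014   0.0032 -0.0528] 0.43
0 3 [ 0.6667  0.002   0.     -0.0539] 12.67 [ 0.6555  0.0019  0.0529 -0.0443] 11.71
1 0 [ 6.665e-01 -4.050e-02 -2.000e-04  3.600e-03] 31.31 [ 0.7159 -0.0316 -0.2515 -0.0353] 18.35
1 1 [ 0.6668 -0.04   -0.     -0.0602] 22.6 [ 0.7013 -0.034  -0.1665 -0.0793] 14.65
1 2 [ 6.665e-01 -3.950e-02 -1.000e-04 -6.390e-02] 12.07 [ 0.6799 -0.0286 -0.0622 -0.0777] 8.72
1 3 [ 0.6651 -0.041  -0.0029 -0.0593] 0.31 [ 6.651e-01 -4.100e-02  1.000e-04 -5.930e-02] 0.31
[[-0.3, -0.6], [0.2, 0.2], [0.6, -0.0], [0.4, -0.3], [0.2, 0.0], [-0.4, -0.4], [-0.2, 0.7], [-0.5, -0.2], [-0.2, 0.4], [0.2, 0.1]]
foot [ 0.6632 -0.0409  0.0032 -0.053 ] 0.37
```

View pics/crop.png

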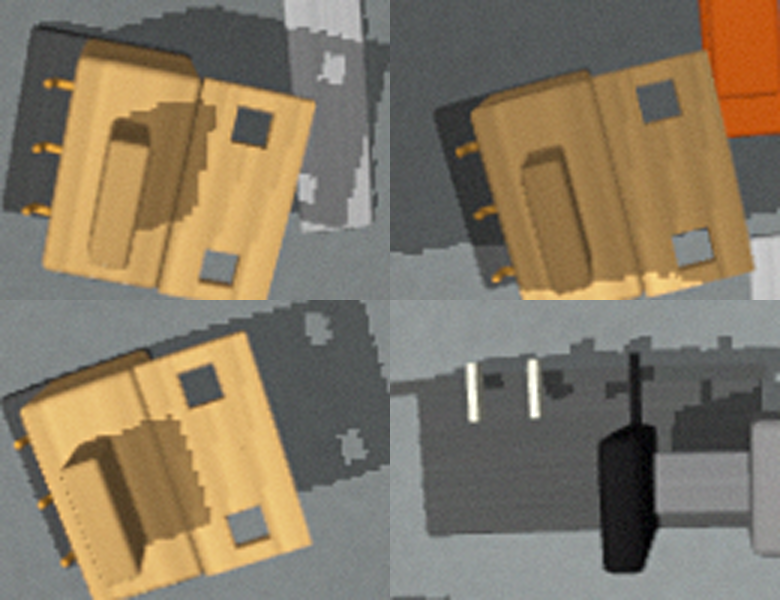

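Crops, in relative pixels:
- **Block A:** holes at (252,128) and (220,267).
- **Block B:** holes at (268,101) and (303,246).
- **Block C:** holes at (202,86) and (247,226).
- **Gauge:** pointer at column 244, ribs at columns 83 and 143, grip-plate top centred at about (232,203).

All three blocks are wooden, with tabs and two-hole plates. The top view shows eight pins with the rightmost at the rail end, so the pin assignment is (1,3).

```bash
python3 - <<'E'
from h import *
x=np.array([.6651,-.041,0,-.0593]); R=Ro.from_euler("z",x[3])
c=load("top1"); print((proj(c,R.apply([(0,y*1e-3,.108) for y in PIN])+x[:3])/.64).round(0).tolist())
pickle.dump(x,open("rail.pkl","wb"))
H=[(44,28,75),(44,-28,75),(-7,22,112),(7,22,112),(7,-22,112),(-7,-22,112),(65,42,75),(65,-42,75)]
H=np.array(H)/1e3
B={"A":("w2",(215,115),[(252,128),(220,267),(112,143),(149,145),(127,268),(88,264),(316,101)],[.48,-.16,0,-.2]),
"B":("w5",(195,90),[(268,101),(303,246),(131,163),(170,160),(203,287),(165,293),(317,52),(365,268)],[.48,.017,0,.2]),
"C":("w1",(185,115),[(202,86),(247,226),(63,168),(101,158),(147,274),(108,288),(245,33),(312,245)],[.44,-.32,0,.25])}
for k,(n,o,p,x0) in B.items():
    p=np.array(p)/3-.33+o
    for fz in(0,1):
        s,r=fit([(load(n),H[:len(p)],p)],x0,fz); print(k,s.round(4),np.abs(r).mean().round(2))
    print(r.round(1).tolist())
w6=load("w6"); f=lambda uv:(np.array(uv)/3-.33+(150,70))
for n,uv,z in [("top",(232,203),.133),("pt",(244,80),.05),("r1",(83,90),.057),("r2",(143,90),.057)]:
    P=onz(w6,f(uv),z)[0]; print(n,P.round(4),R.inv().apply(P-x[:3]).round(4))
E
```

```text
[[601.0, 225.0], [567.0, 222.0], [534.0, 220.0], [499.0, 218.0], [466.0, 216.0], [431.0, 213.0], [398.0, 211.0], [364.0, 209.0]]
A [ 0.4669 -0.1652  0.017  -0.2575] 0.5
A [ 0.467  -0.1661 -0.0033 -0.2565] 0.47
[[-0.1, -0.4], [-0.1, -0.0], [-0.4, -1.4], [1.3, 0.5], [0.4, 0.9], [-0.1, -0.1], [-0.5, 0.2]]
B [ 0.4647  0.0143 -0.0151  0.1782] 0.6
B [ 0.4649  0.0134 -0.0043  0.179 ] 0.48
[[0.3, 0.1], [-0.1, 0.3], [-0.4, 1.7], [0.5, -0.9], [0.6, -1.0], [-0.3, 0.3], [-0.2, -0.4], [-0.4, 0.2]]
C [ 0.4209 -0.3287 -0.      0.2415] 0.62
C [ 0.4205 -0.3303 -0.0059  0.244 ] 0.37
[[0.3, 0.4], [0.7, -0.1], [-0.3, 0.7], [-0.0, -0.3], [-0.6, 0.3], [-0.2, -0.5], [0.3, 0.2], [-0.0, -0.9]]
top [0.537  0.2449 0.133 ] [-0.1448  0.2778  0.133 ]
pt [0.5364 0.2811 0.05  ] [-0.1475  0.3139  0.05  ]
r1 [0.4754 0.2839 0.057 ] [-0.2086  0.3131  0.057 ]
r2 [0.4987 0.2811 0.057 ] [-0.1852  0.3117  0.057 ]
```

Pin overlay matches the top view. Gauge: grip at own x of about -0.146 and y +0.275, and the rib midpoint lies 50 mm further out. First pull next.

```bash
cat >> h.py <<'E'
def prove(tag,d=.050):
    x=pickle.load(open("rail.pkl","rb")); R=Ro.from_euler("z",x[3]); rot=[np.pi,0,x[3]+np.pi/2]
    g=R.apply([-.1465,.275,.117-pinch_z])+x[:3]; ux=R.apply([1,0,0])
    grip(.045); move_to(g+[0,0,.09],rot); movel(g,.12); hold(.2)
    print("at",(read_position()-g).round(4),read_contact_force().round(1))
    grip(.0); hold(.3); p0=np.array(read_position()); print("w",read_gripper_width(),read_grasp_force(),read_contact_force().round(1),(p0-g).round(4))
    movel(p0-ux*d,.04); hold(.5); print("pull",(read_position()-p0)@ux,read_contact_force().round(1),read_gripper_width())
    snap("wrist",tag); hold(2.3)
    print("held",(read_position()-p0)@ux,read_contact_force().round(1)); snap("side",tag+"s")
    movel(p0+ux*.001,.04); hold(.4); print("back",(read_position()-p0)@ux,read_contact_force().round(1))
    grip(.045); hold(.2); snap("wrist",tag+"r"); movel(g+[0,0,.11],.15); print("t",read_t())
E
python3 - <<'E'
from h import *
prove("g1")
a=[cv2.resize(load(n)["color"],(400,300)) for n in("g1","g1r")]
b=[cv2.resize(load("g1s")["color"][180:300,120:280],(400,300),interpolation=cv2.INTER_CUBIC),cv2.resize(load("g1")["color"][60:240,80:320],(400,300),interpolation=cv2.INTER_CUBIC)]
cv2.imwrite("pics/g1v.png",np.vstack([np.hstack(a),np.hstack(b)]))
E
```

```text
at [0.0003 0.0001 0.0006] [-0.2 -0.  -0.1]
w 0.012666463954138042 58.698275685310364 [-4.7 -2.3  8.3] [-0.0002  0.      0.0003]
pull -0.0484762904776139 [13.8  1.1 -8. ] 0.012754215331841625
held -0.048462698757643405 [13.  -0.4 -7.8]
back -2.7944350544578298e-05 [-4.5 -1.6  5.3]
t 17.375
```

View pics/g1v.png

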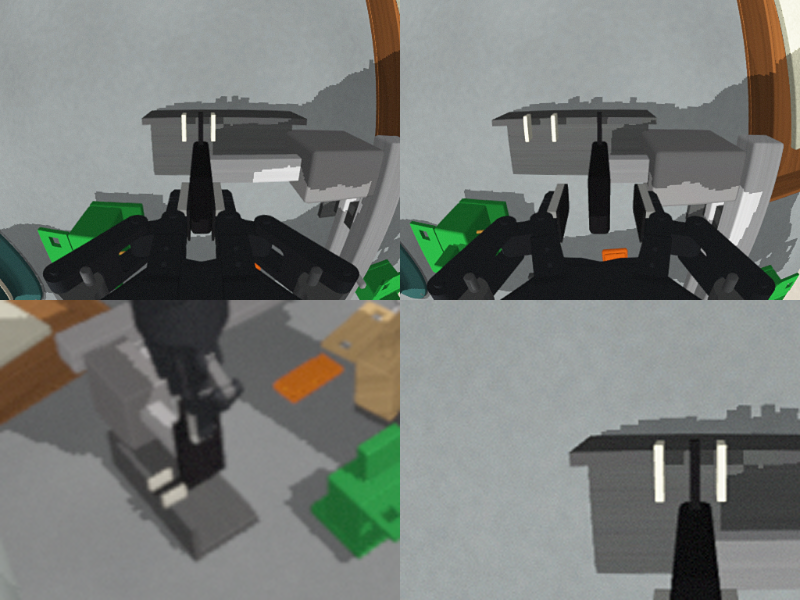

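The pull is good: the pointer at column 694 stands between the ribs at 658 and 721, and it is back fully in after release (top right). Now I'll take second, closer views of the three blocks.

```bash
cat >> h.py <<'E'
LOOK={"B":[.485,-.012,.20],"A":[.487,-.19,.20],"C":[.44,-.353,.20]}
def look(k,n): move_to(LOOK[k],[np.pi,0,1.5115]); hold(.3); return snap("wrist",n)
E
python3 - <<'E'
from h import *
T=[]
for k in "BAC":
    c=look(k,"l"+k); T.append(cv2.resize(c["color"][95:255,165:365],None,fx=2,fy=2,interpolation=cv2.INTER_CUBIC)[:300])
T.append(T[0]*0); cv2.imwrite("pics/look.png",np.vstack([np.hstack(T[:2]),np.hstack(T[2:])])); print(read_t())
E
```

```text
20.9
```

View pics/look.png

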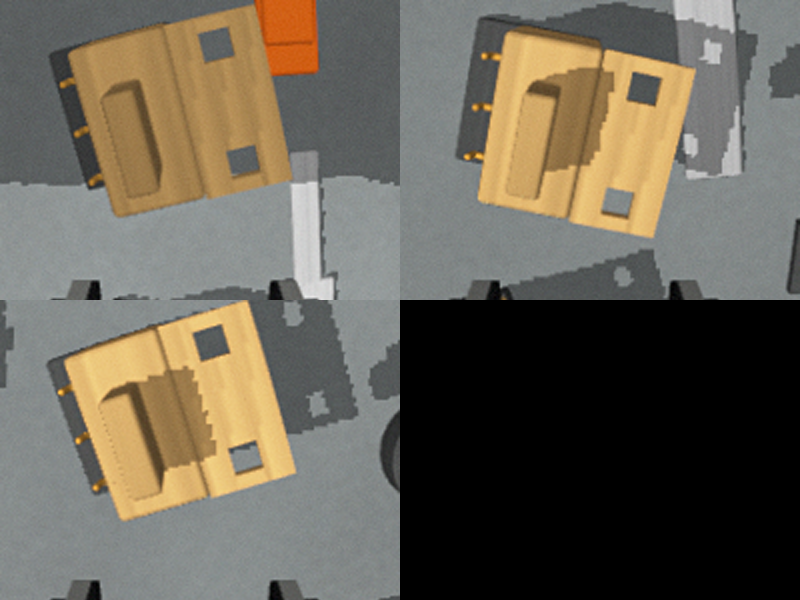

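Enlarged crops, in relative pixels: B holes at (216,44) and (243,162), A holes at (245,89) and (218,203), C holes at (211,43) and (246,157). All three blocks sit where they were. I'll fit each with both views.

```bash
python3 - <<'E'
from h import *
H=np.array([(44,28,75),(44,-28,75),(-7,22,112),(7,22,112),(7,-22,112),(-7,-22,112),(65,42,75),(65,-42,75),(-23,-42,75)])/1e3
B={"A":("w2",(215,115),[(252,128),(220,267),(112,143),(149,145),(127,268),(88,264),(316,101)],[.467,-.165,0,-.25],[(245,89),(218,203),(126,95),(157,97),(139,199),(106,195),(295,69),(256,238),(78,202)]),
"B":("w5",(195,90),[(268,101),(303,246),(131,163),(170,160),(203,287),(165,293),(317,52),(365,268)],[.465,.014,0,.18],[(216.5,44),(243,162),(103,95),(136,88),(160,190),(127,198),(255,7),(291,181),(119,216)]),
"C":("w1",(185,115),[(202,86),(247,226),(63,168),(101,158),(147,274),(108,288),(245,33),(312,245)],[.42,-.33,0,.25],[(211,43),(246,157),(99,103),(132,94),(162,193),(130,200),(248,2),(296,172),(121,220)])}
out={}
for k,(n,o,p,x0,q) in B.items():
    p=np.array(p)/3-.33+o; q=np.array(q)/2-.25+(165,95); l=load("l"+k)
    for nm,obs in (("l",[(l,H,q)]),("both",[(l,H,q),(load(n),H[:len(p)],p)])):
        for fz in(0,1):
            s,r=fit(obs,x0,fz); print(k,nm,fz,s.round(4),np.abs(r).mean().round(2))
            if nm=="both" and not fz: out[k]=s
    print(r[:9].round(1).tolist())
pickle.dump(out,open("blocks.pkl","wb"))
E
```

```text
A l 0 [ 0.4674 -0.1653  0.0173 -0.259 ] 0.6
A l 1 [ 0.4673 -0.1659 -0.0023 -0.2585] 0.54
A both 0 [ 0.4672 -0.1653  0.0173 -0.2578] 0.6
A both 1 [ 0.4672 -0.166  -0.0029 -0.2575] 0.5
[[-0.4, -0.1], [0.1, -0.5], [-0.8, -1.6], [1.0, 0.7], [0.1, 1.1], [0.2, -0.0], [-0.1, 0.1], [-1.3, -1.0], [-0.3, 0.3]]
B l 0 [ 0.4651  0.0144 -0.0019  0.1637] 0.75
B l 1 [ 0.465   0.0132 -0.0052  0.167 ] 0.58
B both 0 [ 0.4649  0.0143 -0.499   0.1705] 0.72
B both 1 [ 0.465   0.0132 -0.0051  0.1726] 0.57
[[0.4, 0.7], [-0.1, -0.7], [-0.8, 0.6], [-0.5, -0.1], [0.6, -0.1], [0.9, -0.4], [0.2, -0.5], [-0.2, -1.3], [-2.1, 0.7]]
C l 0 [ 0.4202 -0.3286  0.0091  0.2377] 0.72
C l 1 [ 0.4202 -0.3294 -0.0045  0.2369] 0.54
C both 0 [ 0.4204 -0.3286 -0.      0.2383] 0.69
C both 1 [ 0.4203 -0.3297 -0.0049  0.2392] 0.49
[[0.5, 0.6], [-0.3, 0.3], [-0.1, -0.2], [-0.2, -0.9], [1.4, -0.4], [1.5, 0.7], [-0.2, 0.1], [-0.8, 0.1], [0.3, 1.1]]
```

```bash
cat >> h.py <<'E'
X=pickle.load(open("rail.pkl","rb")); RR=Ro.from_euler("z",X[3])
GZ=.112-.016-pinch_z
def same(k):
    c=look(k,"chk"+k); d=cv2.absdiff(cv2.GaussianBlur(c["color"],(5,5),0),cv2.GaussianBlur(load("l"+k)["color"],(5,5),0))[95:235,180:330].max(2)
    print(k,"diff",d.mean().round(2),(d>40).mean().round(4)); return (d>40).mean()<.02
def pick(k):
    b=pickle.load(open("blocks.pkl","rb"))[k]; rot=[np.pi,0,b[3]+np.pi/2]; g=np.array([b[0],b[1]-.0004,GZ])
    grip(.05); move_to(g+[0,0,.08],rot); movel(g,.12); grip(0); hold(.2); p=np.array(read_position())
    print("grip",read_gripper_width(),read_grasp_force(),(p-g).round(4),read_contact_force().round(1)); movel(g+[0,0,.135],.15); hold(.2); print("lift",read_contact_force().round(1),read_gripper_width())
def target(i): return RR.apply([-.044,(-220+110*i)/1e3,0])+[X[0],X[1],0]
def over(i,base=.046):
    t=target(i); rot=[np.pi,0,X[3]+np.pi/2]
    move_to(t+[0,0,GZ+.135],rot); movel(t+[0,0,GZ+base],.12); hold(.3); print("over",(read_position()-t-[0,0,GZ+base]).round(4),read_contact_force().round(1))
def lower(i,dx=0,dy=0):
    t=target(i)+RR.apply([dx,dy,0]); f0=np.array(read_contact_force())
    for base in (.046,.040,.034,.028,.023,.0195):
        movel(t+[0,0,GZ+base],.03); f=np.array(read_contact_force())-f0; print(base,f.round(1))
        if np.linalg.norm(f)>15: return False
    return True
def release(i):
    p=np.array(read_position()); grip(.036); hold(.3); print("rel",read_gripper_width(),read_contact_force().round(1)); movel(p+[0,0,.12],.12); print("t",read_t())
E
python3 - <<'E'
from h import *
if same("C"): 
    pick("C"); over(0); c=snap("wrist","o0")
    t=target(0)
    cv2.imwrite("pics/o0v.png",np.hstack([cv2.resize(c["color"],(400,300)),cv2.resize(c["color"][100:250,200:400],(400,300),interpolation=cv2.INTER_CUBIC)]))
print(read_t())
E
```

```text
C diff 3.48 0.0001
grip 0.01345896233631475 58.88856589794159 [ 0.0001 -0.0003  0.0006] [-3.3  0.3  6.1]
lift [ 0.4  0.3 -3.2] 0.013183764208367256
over [ 0.0001 -0.0001  0.0004] [-0.6 -0.  -3.2]
26.8167
```

View pics/o0v.png

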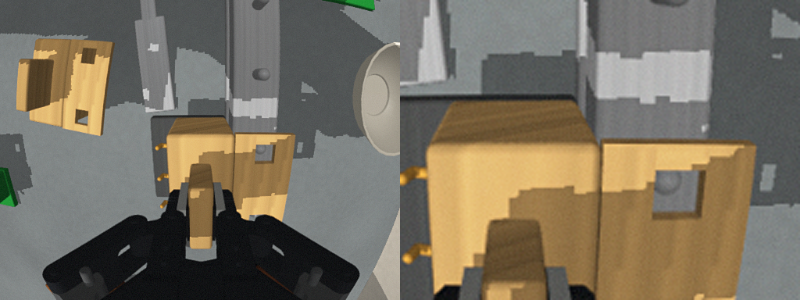

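The pin dome is visible through the hole at crop (670,182), and the hole spans (653–704, 168–218). I'll compare with prediction, then lower.

```bash
python3 - <<'E'
from h import *
c=load("o0"); t=target(0)
f=lambda P:((proj(c,P)-[200,100])*2+[400,0]).round(1).tolist()
hc=[(44+a,28+b,75+46) for a in(-7,7) for b in(7,-7)]
print("hole top pred",f(RR.apply(np.array(hc)/1e3)+t)); print("pin dome pred",f(RR.apply([.044,.028,.106])+t), "seen hole",[(653,168),(656,217),(704,168),(703,218)])
E
```

```text
hole top pred [[655.1, 171.5], [651.1, 221.4], [705.6, 171.7], [700.4, 220.7]]
pin dome pred [[665.2, 179.2]] seen hole [(653, 168), (656, 217), (704, 168), (703, 218)]
```

```bash
python3 - <<'E'
from h import *
if lower(0,.0006,-.001):
    release(0); c=snap("wrist","r0")
    cv2.imwrite("pics/r0v.png",np.hstack([cv2.resize(c["color"],(400,300)),cv2.resize(c["color"][110:260,180:380],(400,300),interpolation=cv2.INTER_CUBIC)]))
E
```

```text
0.046 [ 0.3 -1.3 -2. ]
0.04 [-0.3 -0.9 -1.1]
0.034 [ 0.9 -0.1 -1.1]
0.028 [ 0.8 -0.6 -0.4]
0.023 [ 0.6 -0.5 -0.8]
0.0195 [ 1.4 -2.1  1.5]
rel 0.03594014639658053 [-0.5 -0.1 -0.4]
t 30.5
```

Block C went down without resistance. On to block A and pair 1.

```bash
python3 - <<'E'
from h import *
if same("A"):
    pick("A"); over(1); c=snap("wrist","o1"); r=load("r0")["color"]
    cv2.imwrite("pics/o1v.png",np.vstack([np.hstack([cv2.resize(r,(400,300)),cv2.resize(r[110:260,180:380],(400,300),interpolation=cv2.INTER_CUBIC)]),np.hstack([cv2.resize(c["color"],(400,300)),cv2.resize(c["color"][100:250,200:400],(400,300),interpolation=cv2.INTER_CUBIC)])]))
else: 
    c=load("chkA"); cv2.imwrite("pics/o1v.png",cv2.resize(c["color"],(800,600)))
print(read_t())
E
```

```text
A diff 5.41 0.0308
31.5167
```

View pics/o1v.png

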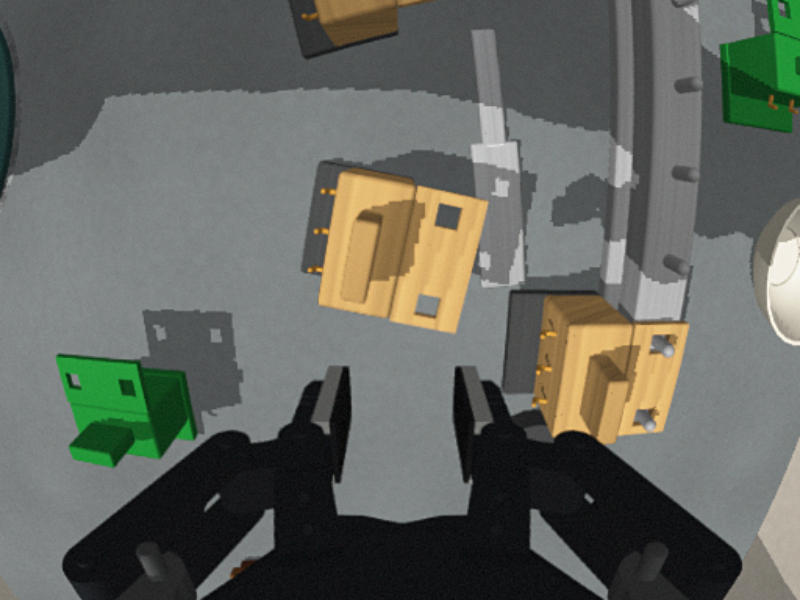

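Block C hangs with both pins through its holes at (663,348) and (648,420). Block A's holes, (449,216) here, are where they were; the difference came from lighting on the region edge. Picking A.

```bash
python3 - <<'E'
from h import *
pick("A"); over(1); c=snap("wrist","o1")
ok=lower(1,.0006,-.001); print(ok)
if ok:
    release(1); print(same("B"))
    r=load("chkB")["color"]
    cv2.imwrite("pics/o1w.png",np.hstack([cv2.resize(r,(480,360)),cv2.resize(c["color"][100:250,200:350],(320,360),interpolation=cv2.INTER_CUBIC)]))
E
```

```text
grip 0.01320902700735589 58.790706396102905 [ 0.0001 -0.0001  0.0006] [-3.6  0.7  8.8]
lift [ 0.4  0.6 -3. ] 0.013414029030940964
over [ 0.0002 -0.0001  0.0004] [-0.5  1.1 -2.6]
0.046 [ 0.2  1.4 -0.6]
0.04 [-0.6  0.6 -0.2]
0.034 [ 0.5  1.6 -0. ]
0.028 [0.1 1.3 0.2]
0.023 [0.7 1.  1. ]
0.0195 [0.3 1.7 3.2]
True
rel 0.035989223018835205 [0.5 0.  0.4]
t 40.4083
B diff 3.29 0.0077
True
```

View pics/o1w.png

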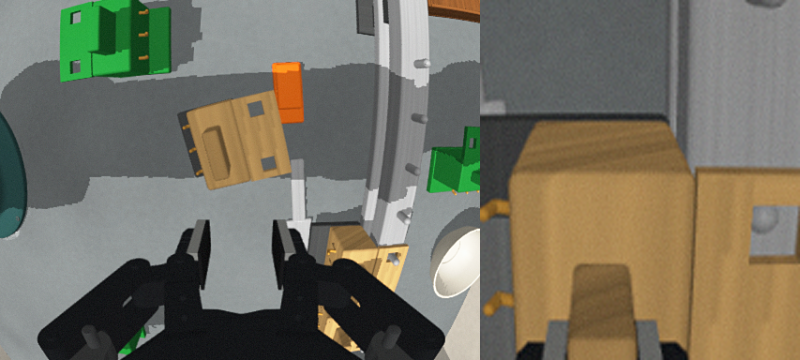

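Block A hangs at pair 1 and B is unmoved. Hanging B on pair 2.

```bash
python3 - <<'E'
from h import *
pick("B"); over(2); ok=lower(2,.0006,-.001); print(ok)
if ok:
    release(2); move_to([.58,.02,.30],[np.pi,0,1.5115]); hold(.3); c=snap("wrist","f1")
    move_to([.56,-.16,.30],[np.pi,0,1.5115]); hold(.3); d=snap("wrist","f2"); s=snap("side","f1s"); t=snap("top","f1t")
    I=[cv2.resize(i["color"],(400,300),interpolation=cv2.INTER_AREA) for i in (c,d,s,t)]
    cv2.imwrite("pics/f1v.png",np.vstack([np.hstack(I[:2]),np.hstack(I[2:])])); print(read_t())
E
```

```text
grip 0.01328049467894597 58.86720299720764 [ 0.0002 -0.0001  0.0006] [-2.7 -0.8  8.9]
lift [-0.5 -0.3 -2.2] 0.013271116978421376
over [ 0.0002 -0.      0.0004] [ 0.6 -0.7 -2.3]
0.046 [-0.1  0.2 -0.3]
0.04 [-0.2  0.7 -0.1]
0.034 [-0.3  0.9 -0.7]
0.028 [-0.9  1.2  0.1]
0.023 [ 0.4  1.9 -0.7]
0.0195 [0.  1.3 2.6]
True
rel 0.036082739235757326 [ 0.7 -0.4  0. ]
t 50.425
52.4917
```

View pics/f1v.png

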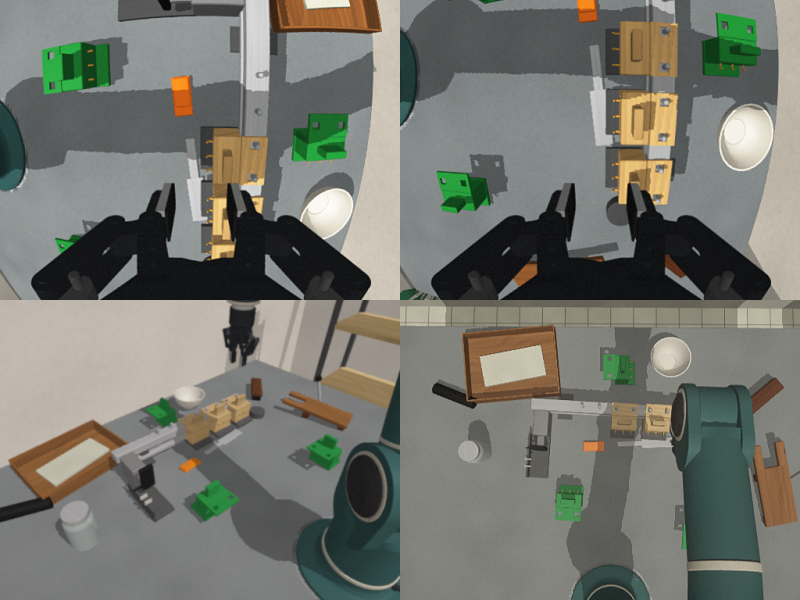

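All three blocks hang with their pins through, and no other wooden block is in sight. Second pull.

```bash
python3 - <<'E'
from h import *
prove("g2",.0515); move_to([.56,-.02,.32],[np.pi,0,1.5115]); hold(.4); a=snap("wrist","e1"); move_to([.40,-.15,.32],[np.pi,0,1.5115]); hold(.3); t=snap("top","e2")
I=[load("g2")["color"],load("g2r")["color"],a["color"],t["color"]]; I=[cv2.resize(i,(400,300),interpolation=cv2.INTER_AREA) for i in I]
cv2.imwrite("pics/ev.png",np.vstack([np.hstack(I[:2]),np.hstack(I[2:])])); print(read_t())
E
```

```text
at [0.0003 0.0001 0.0006] [-1.  -0.1  0.2]
w 0.01278181893691766 58.68947446346283 [-4.3 -2.4  8.3] [-0.0002  0.      0.0004]
pull -0.04991900969891844 [13.9  0.6 -8.9] 0.012617504435046134
held -0.04989080270008662 [13.9  0.4 -8.3]
back -6.487477775300676e-05 [-3.6 -1.8  5.5]
t 63.825
66.5833
```

View pics/ev.png

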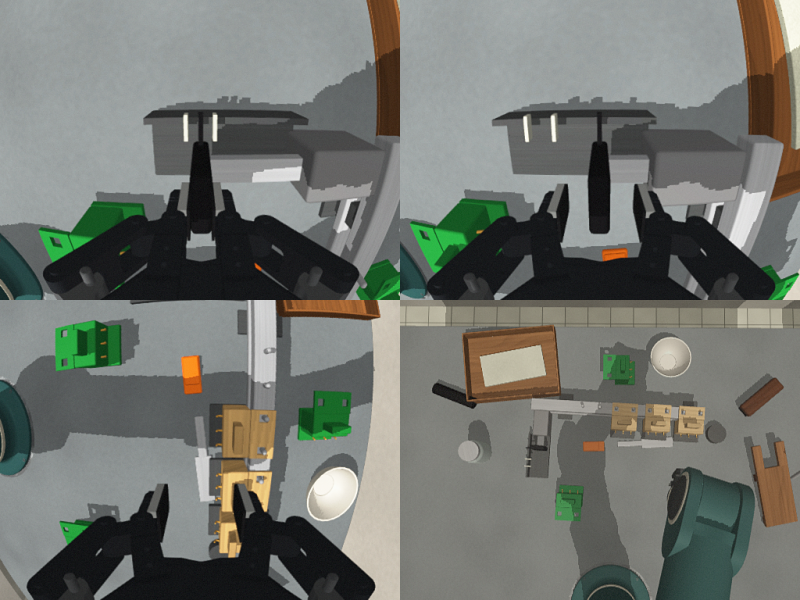

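The pointer stood between the ribs again and went back fully in. The three blocks are hanging and the other things are in place.

```bash
python3 -c "
from station import *
hold(.3); print(job_done(), read_t())"
```

```text
the job is handed in; nothing more can be done
the job is handed in; nothing more can be done
```

The job is handed in: the gauge was pulled to about 48 mm and held, all three wooden blocks on the bench were hung on pairs 0–2, and the gauge was pulled again to 50 mm, held and let fully back in.

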